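# Lock the quarter-turn stud of the control box cover

### The arm

A 7-joint arm with a two-finger parallel gripper is mounted at the origin on a cart in front of the work surface, level with it; the furniture and walls round the work are solid. World frame = base frame: x ahead of the robot, y to its left, z up, the work surface at z = 0. Lengths are in m, angles in rad, forces in N, time in s.
With the tool pointing down it reaches from about 0.4 to 0.9 m from the base axis. Payload 5.5 kg.
Tool frame: the origin (TCP) lies at the very end of the fingers, on their centre line; the grasp point (between the pads) lies 19 mm behind it; z points along the fingers, y is the line along which they close (so a half turn about z gives the same grasp; the last joint's range is limited). The gripper opens to 92 mm and grips with 3 to 60 N. Pads are 19 mm wide; open, the fingers measure 130 mm over their backs; the gripper's body (75 mm by 190 mm) begins 47 mm behind the grasp point.
Start: joints at [1.581, 0.501, -0.427, 1.55, 0.221, 1.138, -0.21], TCP at [0.163, -0.629, 0.196] pointing down, gripper open.
Joint ranges: [-2.88, 2.88], [-0.31, 2.03], [-1.54, 1.56], [0.2, 2.42], [-1.41, 4.55], [0.19, 2.02], [-2.57, 2.57]. Speed limits (rad/s): [2.57, 2.57, 3.14, 3.14, 3.14, 3.14, 3.14].

### API

Orientations are given as a unit quaternion [w, x, y, z].
In Python, from station import monitor, get_image, calibration, manip gives the robot as it stands.
- The arm moves only by the shell command python3 -m crank 'ROWS'. ROWS is JSON, one flat list of numbers, 5 for each row, row after row: the shift along the tool's x, y, z in m, then the turn about the tool's z in degrees, then the opening, from 0 (shut) to 1 (fully open). In form: [tx, ty, tz, twist, jaw, tx, ty, tz, twist, jaw, ...]. A call has 1 to 20 rows; each row shifts and turns the commanded pose from where the row before left it, along the tool's axes as they then stand; what a row does not reach is not made up. A row lasts 1/10 s, in which the tool goes at most 50 mm and 8.59 degrees, less where a joint would pass 70% of its speed; a pose out of reach is approached as far as the arm can. A call is refused whole if a number of a shift passes 0.05 or a number of a turn 8.59, either way. A call with a gripper value outside its range is refused whole. The fingers move at their own pace and stop on an object; the grip force is fixed at half the most. Time passes only in rows, so rows that do not move let the fingers close. It gives the time, the measured TCP pose, the force, the opening and the grip force at its end, in the units of the state.
- monitor.sense(): the state, without advancing time (a new reading comes with each control period).
- get_image(name): name is "scene" or "top" or "wrist"; returns (picture, depth): 420x560x3 uint8, red, green, blue; 420x560 float32, m along the optical axis (not along the pixel's ray), 0 where there is no reading.
- calibration(name): a dict with "fx", "fy", "cx", "cy" (pixels), "origin" and "attitude" of the camera in the world. Camera axes: x right, y up, looking along -z (the intrinsics and any distortion apply to the point x, -y, -z); pixel columns grow to the right and rows downward; lengths in m; the calibration is good to about 2 mm. A picture is of the moment at which its call begins: read the wrist's pose just before it. calibration takes no time and is no camera call; for the wrist camera it gives the pose at the moment of the call.
- manip.sign_off(): hands the job in; it is judged then, once.
The state is a dict: "time": time; "joints": joint angles; "joint_vel": joint speeds; "joint_torque": joint torques, N m; "eef_pos": TCP position; "ee_rot": TCP orientation; "force": force on the tool from outside, world axes, zero at the start; "moment": the same for the moment, N m; "grip_width": finger opening in m; "gripper_force": force on a finger pad.
Only numpy, scipy, OpenCV 4.12 (cv2) and the standard library are available. Lean on these libraries where they do the work, as an engineer would, in place of code of your own. Each camera call takes 0.05 s, during which the arm holds its last target. There are 200 camera calls.

### The job

Take the red-winged quarter-turn stud out of its black rack, put its T-foot through the slot in the cover of the blue control box, press it in against the spring until it comes up solid, and turn it a quarter turn clockwise so that it locks and stays locked when you let go. Never push, pull or wrench the box with more than about 12 N, and leave the oil bottle, the hex fitting and the tape roll where they stand.

Things in the scene. Friction and masses are not known exactly. Their poses are not given: they have to be found in the camera images.
- stud_wing (a point): Centre of the red wing of the loose steel stud (66 mm tall, about 35 g). The wing is an upright plate 34 mm long (point x), 10 mm thick (point y: pinch it this way) and 31 mm high, reaching 15.5 mm above and below this point. z points up, out of the head. Below the wing come a round collar, 18 mm across and 3 mm thick, and an 8 mm shank.
- stud_foot (a point): Centre of the lowest face of the same stud, on its axis 50.5 mm below stud_wing; same axes. The foot is a steel T-bar with a rounded underside, 24 mm long (x, parallel to the wing), 7 mm wide, 7 mm high. The collar's underside is 32 mm above this point.
- rack_top (a point): Centre of the top face of the fixed black rack (66 x 51 mm, 36.5 mm high), z up, x along its slot. The stud starts upright in it, hanging by its collar, wing along x; it comes out straight up (32 mm).
- slot (a point): Centre of the slot at the top face of the bare metal cover of the blue control box; z up, x along the slot. The slot is 27 mm long (x) and 9.5 mm wide (y), through the 6 mm cover. Two yellow marks on the cover, along y, show where the wing points when locked.
- turn_point (a point): 18 mm below slot. With stud_foot here, or up to 9 mm deeper, the T-bar just clears the guides and can turn; 1.5 mm beyond that the spring is solid. Which depth differs from box to box, cannot be seen, and must be felt. The spring cup meets the foot 15 mm before it can turn, with 2 N, rising 0.4 N per mm: it can turn from 8 N, and is solid at 8.6 N; pressing on with 10 to 12 N is safe.
- lock_point (a point): 13 mm below slot: where stud_foot is when locked, wing along y. The T-bar turns only clockwise seen from above; walls stop it after a quarter turn. When then eased or let go, the spring lifts it into a notch under the cover, which keeps it from turning or coming out. Turned before it is deep enough, it meets a guide and will not turn.
- control_box: The fixed, level blue box, 130 x 110 mm, 60 mm high, two dark connector sockets on one side; origin at the centre of its underside, 60 mm below slot; same axes.
- oil_bottle: Amber oil bottle with a red nozzle, 43 mm across, 136 mm tall, loose, standing; origin under its base.
- hex_fitting: White metal hex fitting, 30 x 34 mm, 82 mm tall, loose, standing; origin under its base.
- tape_2: Small roll of black tape, 64 mm across, 19 mm high, loose, lying; origin under its centre.
- stud: The stud as a whole; origin at stud_foot, same axes.
Not all that is in view belongs to the job. Of the things that look like the stud, the largest one is meant.

How it is judged:
By the outcome, as a careful person would: the job done as asked, in the order asked, and still so for the second after the job is handed in, with the robot touching nothing.
It also fails if it takes over 64 s, if anything falls off the work surface, if the arm or the gripper's body presses on something with over 40 N, if the wrist force passes 120 N, or if a joint passes its speed limit or range.

## Working session

There is one attempt and no reset: what is moved stays moved. The work goes in short steps, Python scripts to look and compute and a shell command to move; the robot and the scene stay as the last step left them, time stands still between calls to the robot, and variables do not carry over. Pictures are saved under pics/ and viewed, at most 10 in all, crops included, and the job is handed in when it is done.

```bash
mkdir -p pics; cat > h.py <<'E'
import numpy as np,cv2
from station import monitor,get_image,calibration,manip
def grab(n,f):
    c=calibration(n);im,d=get_image(n);cv2.imwrite(f'pics/{f}.png',im[:,:,::-1]);np.savez(f'{f}.npz',im=im,d=d,**{k:np.array(v) for k,v in c.items()});return im,d,c
E
python3 - <<'E'
from h import *
for n in("scene","top"):
    im,d,c=grab(n,n);print(n,c)
print(monitor.sense())
a,b=cv2.imread('pics/scene.png'),cv2.imread('pics/top.png')
E
```

```text
scene {'fx': 426.49067227790096, 'fy': 426.49067227790096, 'cx': 273.5655892336397, 'cy': 219.72944381883883, 'origin': array([0.08766571, 0.63938752, 0.51343141]), 'attitude': array([-0.29994349, -0.18186783,  0.47162481,  0.80902907])}
top {'fx': 456.3387498147639, 'fy': 456.3387498147639, 'cx': 279.8073342575736, 'cy': 203.70754749074337, 'origin': array([0.52800166, 0.0356488 , 1.14034776]), 'attitude': array([ 0.70842244,  0.02340848, -0.01125358, -0.7053106 ])}
{'time': 0.1, 'joints': array([ 1.58120452,  0.50176686, -0.42681109,  1.55133646,  0.22079486,
        1.13829639, -0.2103331 ]), 'joint_vel': array([ 6.98112025e-04, -1.99288428e-03, -7.49918089e-04, -1.11882936e-03,
        1.52486909e-03,  1.41427630e-03, -1.44161676e-05]), 'joint_torque': array([-1.09689802e-02, -5.67874074e+01, -5.83828479e+00, -2.79915404e+01,
       -6.89959712e-02,  2.40903668e-02,  4.21709524e-05]), 'eef_pos': array([ 0.16236846, -0.6286889 ,  0.19497817]), 'ee_rot': array([-8.74271786e-04,  9.92021375e-01,  1.26066733e-01, -7.45989605e-05]), 'force': array([0.9844648 , 0.1017275 , 0.27493289]), 'moment': array([0.02272751, 0.02069933, 0.00050607]), 'gripper_force': 0.0, 'grip_width': 0.09167774766951832}
```

View pics/top.png

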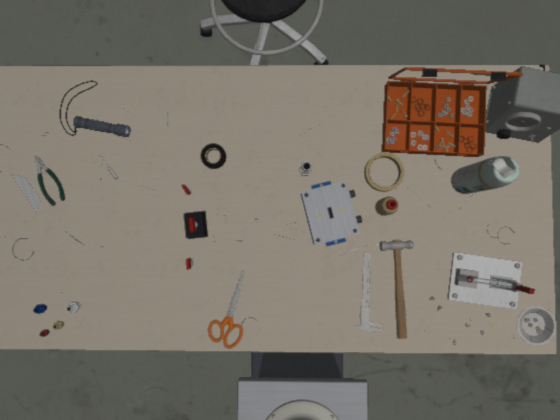

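View pics/scene.png

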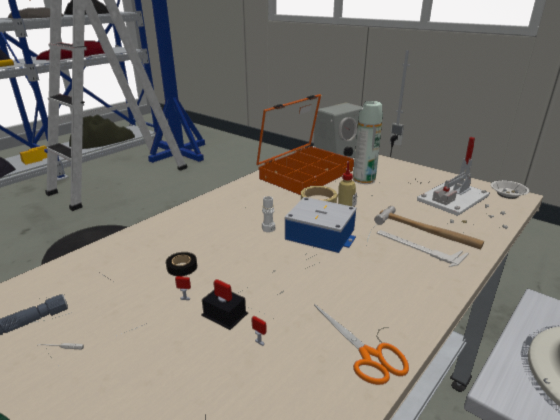

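The stud candidates in the top view are (193,225) in the black rack, and (186,189) and (188,264), which are smaller and standing loose. The one in the rack fits: it is the largest, and the task says the stud starts in the rack. The box is at (331,212), with the hex fitting at (306,168), the oil bottle at (389,206) and the tape at (213,156). Next I'll confirm with an enlarged crop.

```bash
python3 - <<'E'
from h import *
from scipy.spatial.transform import Rotation as R
z=np.load('top.npz');im=z['im'][:,:,::-1]
a=cv2.resize(im[170:275,160:220],None,fx=5.7,fy=5.7,interpolation=cv2.INTER_CUBIC)
b=cv2.resize(im[165:260,290:370],None,fx=5.5,fy=5.5,interpolation=cv2.INTER_CUBIC)
H=598;o=np.zeros((600,800,3),np.uint8);o[:min(600,a.shape[0]),:a.shape[1]]=a[:600];o[:b.shape[0],355:355+b.shape[1]]=b[:600]
cv2.imwrite('pics/crop.png',o)
q=z['attitude'];r=R.from_quat(q[[1,2,3,0]])
def P(u,v,h):
    k=r.apply([(u-z['cx'])/z['fx'],-(v-z['cy'])/z['fy'],-1]);return z['origin']+k*(h-z['origin'][2])/k[2]
for n,u,v,h in(("wing",193,225,.07),("slot",331,212,.06),("hex",306,168,.08),("oil",389,206,.13)):print(n,P(u,v,h),z['origin'][2]-z['d'][v,u])
E
```

```text
wing [0.52955218 0.25804732 0.07      ] 0.05808512021930845
slot [ 0.56182791 -0.06677474  0.06      ] 0.05016247083576353
hex [ 0.66365516 -0.00671584  0.08      ] 0.06687609006794126
oil [ 0.57343388 -0.1879516   0.13      ] 0.10431221773059995
```

View pics/crop.png

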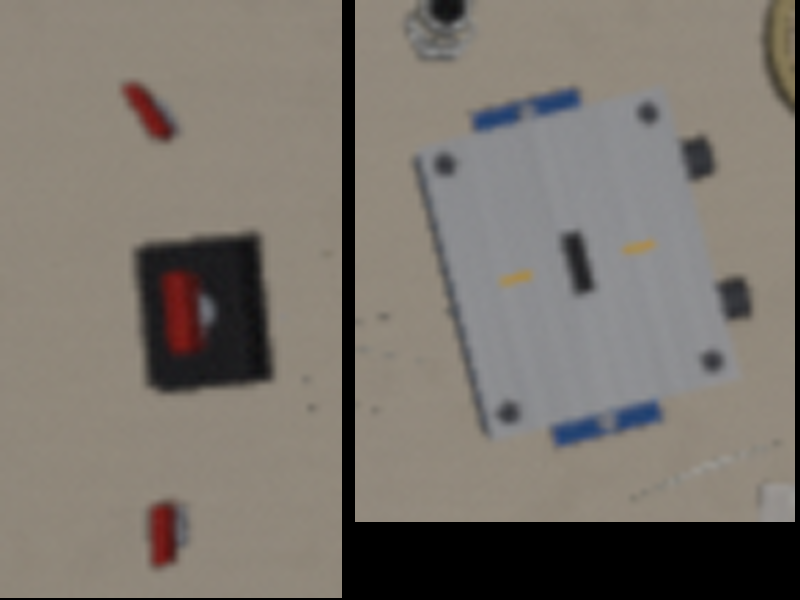

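The crop confirms it: the stud in the rack has the largest wing, running about image-vertical, and the slot is centred at crop (577,263), tilted about 14°. I'll go high over the box, take a close look, and then carry on to the rack.

```bash
python3 -m crank '[0.032,-0.021,-0.006,0,1,0.032,-0.021,-0.006,0,1,0.032,-0.021,-0.006,0,1,0.032,-0.021,-0.006,0,1,0.032,-0.021,-0.006,0,1,0.032,-0.021,-0.006,0,1,0.032,-0.021,-0.006,0,1,0.032,-0.021,-0.006,0,1,0.032,-0.021,-0.006,0,1,0.032,-0.021,-0.006,0,1]'; python3 -m crank '[0.022,-0.03,0,0,1,0.022,-0.03,0,0,1,0.022,-0.03,0,0,1,0.022,-0.03,0,0,1,0.022,-0.03,0,0,1,0.022,-0.03,0,0,1,0.022,-0.03,0,0,1,0.022,-0.03,0,0,1,0,0,0,0,1,0,0,0,0,1]'
python3 - <<'E'
from h import *
im,d,c=grab("wrist","w1");s=monitor.sense();print(s['joints'],s['eef_pos'],s['ee_rot'],c)
E
```

```text
time: 1.1
eef_pos: [0.4204, -0.3445, 0.2559]
ee_rot: [-0.0, 0.992, 0.126, -0.0]
force: [0.7, -1.1, 0.3]
grip_width: 0.0916
gripper_force: 0.0
time: 2.1
eef_pos: [0.5301, -0.0685, 0.2556]
ee_rot: [-0.0, 0.992, 0.127, -0.0]
force: [-0.3, -0.4, -0.0]
grip_width: 0.0922
gripper_force: 0.0
[ 0.71972807  0.2853083  -0.76608678  1.76174435  0.21302436  1.1807495
 -1.42582113] [ 0.52980879 -0.07008352  0.25547932] [ 1.48950652e-04  9.92008410e-01  1.26170449e-01 -5.55970290e-04] {'fx': 300.3702796372226, 'fy': 300.3702796372226, 'cx': 281.45526681583937, 'cy': 208.05893080350472, 'origin': array([ 0.59920641, -0.04954371,  0.44424991]), 'attitude': array([ 0.78460336, -0.1058579 ,  0.0823996 , -0.60531148])}
```

View pics/w1.png

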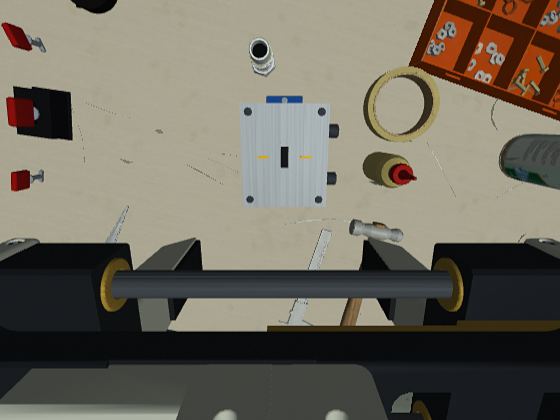

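The wrist view shows the slot at (284,157), with the marks at (263,157) and (306,157). The rack is at (42,112) and its stud's wing at (20,111). I'll half-turn the tool so the last joint has room for the later clockwise turn. A second look from the opposite side will also cancel the camera bias.

```bash
python3 -m crank '[0,0,0,-8.57,1,0,0,0,-8.57,1,0,0,0,-8.57,1]'; python3 - <<'E'
from h import *
from scipy.spatial.transform import Rotation as R
print(monitor.sense()['joints'])
z=np.load('w1.npz');q=z['attitude'];r=R.from_quat(q[[1,2,3,0]]);print(r.as_matrix())
im=z['im'].astype(int)
def P(u,v,h):
    k=r.apply([(u-z['cx'])/z['fx'],-(v-z['cy'])/z['fy'],-1]);return z['origin']+k*(h-z['origin'][2])/k[2]
roi=im[135:180,250:320];dk=roi.sum(2)<150
v,u=np.nonzero(dk);print(len(u),u.mean()+250,v.mean()+135,u.min(),u.max(),v.min(),v.max(),P(u.mean()+250,v.mean()+135,.06))
y=(roi[:,:,0]-roi[:,:,2]>70);v,u=np.nonzero(y)
for m in(u<35,u>=35):print(m.sum(),P(u[m].mean()+250,v[m].mean()+135,.06))
print('cover z',z['origin'][2]-z['d'][120,284])
E
```

```text
time: 2.45
eef_pos: [0.5296, -0.0718, 0.2556]
ee_rot: [0.0, 0.939, 0.345, -0.001]
force: [-0.4, 0.1, 0.1]
grip_width: 0.0922
gripper_force: 0.0
[ 0.78297436  0.30384921 -0.8455668   1.76013703  0.24470853  1.18790347
 -0.9987547 ]
[[ 0.25361664  0.93241354  0.25745601]
 [-0.96730413  0.24478424  0.06635807]
 [-0.00114801 -0.26586777  0.96400882]]
140 284.0 156.5 31 37 12 31 [ 0.56295377 -0.06192593  0.06      ]
32 [ 0.55558028 -0.03613575  0.06      ]
34 [ 0.56926115 -0.08844518  0.06      ]
cover z 0.07547579131060722
```

```bash
python3 -m crank '[0,0,0,-8.57,1,0,0,0,-8.57,1,0,0,0,-8.57,1,0,0,0,-8.57,1,0,0,0,-8.57,1,0,0,0,-8.57,1,0,0,0,-8.57,1,0,0,0,-8.57,1,0,0,0,-8.57,1,0,0,0,-8.57,1,0,0,0,-8.57,1,0,0,0,-8.57,1,0,0,0,-8.57,1,0,0,0,-8.57,1,0,0,0,-8.57,1,0,0,0,-8.57,1,0,0,0,-8.57,1,0,0,0,-8.57,1]';python3 -m crank '[-0.03,0,0,0,1,-0.03,0,0,0,1,0,0,0,0,1,0,0,0,0,1,0,0,0,0,1]'
python3 - <<'E'
from h import *
from scipy.spatial.transform import Rotation as R
im,d,c=grab("wrist","w2");s=monitor.sense();print(s['joints'],s['eef_pos'],s['ee_rot'],c['origin'])
E
```

```text
time: 4.25
eef_pos: [0.5296, -0.0721, 0.2553]
ee_rot: [-0.001, -0.127, 0.992, -0.0]
force: [-0.9, 0.9, -0.3]
grip_width: 0.0922
gripper_force: 0.0
time: 4.75
eef_pos: [0.5873, -0.0558, 0.2555]
ee_rot: [-0.001, -0.125, 0.992, -0.0]
force: [0.2, -0.0, -0.5]
grip_width: 0.0917
gripper_force: 0.0
[ 0.93472529  0.67007819 -1.33834203  1.62046145  0.66236503  1.38934267
  1.33834225] [ 0.58739143 -0.05581682  0.2556646 ] [-5.52452607e-04 -1.25211522e-01  9.92129804e-01 -4.71551446e-04] [ 0.51824074 -0.07247568  0.44430659]
```

View pics/w2.png

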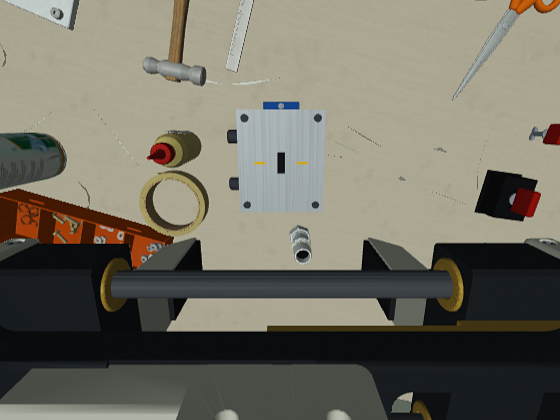

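Slot at (281,163) here; rack at (505,193) and the stud's wing at (526,203). Next I'll compute from both views.

```bash
cat >> h.py <<'E'
from scipy.spatial.transform import Rotation as R
def proj(z):
    r=R.from_quat(np.array(z['attitude'])[[1,2,3,0]]);o=z['origin']
    def P(u,v,h):
        k=r.apply([(u-z['cx'])/z['fx'],-(v-z['cy'])/z['fy'],-1]);return o+k*(h-o[2])/k[2]
    return P
def slot(z,u0,v0,w=35,h=22):
    P=proj(z);im=z['im'].astype(int);roi=im[v0-h:v0+h,u0-w:u0+w];v,u=np.nonzero(roi.sum(2)<150)
    m=(abs(u-w)<8*w/35)
    print('slot',P(u[m].mean()+u0-w,v[m].mean()+v0-h,.06),end=' ')
    v,u=np.nonzero(roi[:,:,0]-roi[:,:,2]>70);p=[P(u[m].mean()+u0-w,v[m].mean()+v0-h,.06) for m in(u<w,u>=w)]
    print('marks mid',sum(p)/2,'sep',np.linalg.norm(p[0]-p[1]),'yaw',np.degrees(np.arctan2(*(p[0]-p[1])[[0,1]])))
def wing(z,u0,v0,w,h):
    P=proj(z);im=z['im'].astype(int);v,u=np.nonzero((im[:,:,0]>130)&(im[:,:,1]<70))
    m=(abs(u-u0)<w)&(abs(v-v0)<h);u,v=u[m],v[m];print('red n',len(u),cv2.minAreaRect(np.c_[u,v].astype(np.float32)));
    return u,v,P
E
python3 - <<'E'
from h import *
z1,z2,t=[np.load(f+'.npz') for f in('w1','w2','top')]
slot(z1,284,157);slot(z2,281,163);slot(t,330,213,25,15)
for z,a in((z1,(20,111,30,25)),(z2,(526,203,25,20)),(t,(193,225,10,14))):
    u,v,P=wing(z,*a);p=np.array([P(x,y,.0705) for x,y in zip(u,v)]);print(P(u.mean(),v.mean(),.055),p.min(0),p.max(0))
E
```

```text
slot [ 0.56295377 -0.06192593  0.06      ] marks mid [ 0.56242071 -0.06229046  0.06      ] sep 0.054068868770803274 yaw -14.656692754889397
slot [ 0.5622622  -0.06166623  0.06      ] marks mid [ 0.56246718 -0.06224162  0.06      ] sep 0.05416373990348674 yaw 165.6284554518755
slot [ 0.56122786 -0.06470953  0.06      ] marks mid [ 0.56142622 -0.06519808  0.06      ] sep 0.05520711274832197 yaw -14.293546722047537
red n 106 ((11.5, 112.0), (24.0, 5.0), 90.0)
[0.52954302 0.27749557 0.055     ] [0.51849149 0.26153947 0.0705    ] [0.54641395 0.26789272 0.0705    ]
red n 93 ((532.8103637695312, 204.22412109375), (4.642383575439453, 22.840526580810547), 21.801406860351562)
[0.53192633 0.27861589 0.055     ] [0.51815132 0.26083635 0.0705    ] [0.54653915 0.26761138 0.0705    ]
red n 0 ((0.0, 0.0), (0.0, 0.0), 0.0)<stdin>:5: RuntimeWarning: Mean of empty slice.
  ret = ret.dtype.type(ret / rcount)
Traceback (most recent call last):
ValueError: zero-size array to reduction operation minimum which has no identity
```

```bash
python3 -m crank '[-0.005,0.035,0,0,1,-0.005,0.035,0,0,1,-0.005,0.035,0,0,1,-0.005,0.035,0.005,0,1,-0.005,0.035,0.01,0,1,-0.005,0.035,0.01,0,1,-0.005,0.035,0.01,0,1,-0.005,0.035,0.01,0,1,-0.005,0.035,0.01,0,1,0,0,0,8.5,1,0,0,0,2,1,0,0,0,0,1,0,0,0,0,1]'
python3 - <<'E'
from h import *
im,d,c=grab("wrist","w3");s=monitor.sense();print(s['joints'],s['eef_pos'],s['ee_rot'],c['origin'])
z=np.load('w3.npz')
u,v,P=wing(z,281,163,70,60)
p=np.array([P(x,y,.0705)[:2] for x,y in zip(u,v)],np.float32);print(cv2.minAreaRect(p),p.min(0),p.max(0))
E
```

```text
time: 6.1
eef_pos: [0.5534, 0.2606, 0.201]
ee_rot: [0.0, -0.035, 0.999, -0.0]
force: [-0.4, 0.1, -0.3]
grip_width: 0.0919
gripper_force: 0.0
[ 0.30453852  0.68497499 -1.1786359   1.63138996  0.65733162  1.27862685
  0.64517868] [0.55351682 0.26067657 0.20107029] [ 1.67393916e-04 -3.44699995e-02  9.99405687e-01 -2.53666117e-04] [0.48193476 0.2567553  0.38975155]
red n 153 ((286.0, 174.5), (27.0, 6.0), 90.0)
((0.5326358079910278, 0.26524975895881653), (0.029099710285663605, 0.006347125396132469), 4.39622163772583) [0.5179947 0.2610503] [0.5472098  0.26944527]
```

View pics/w3.png

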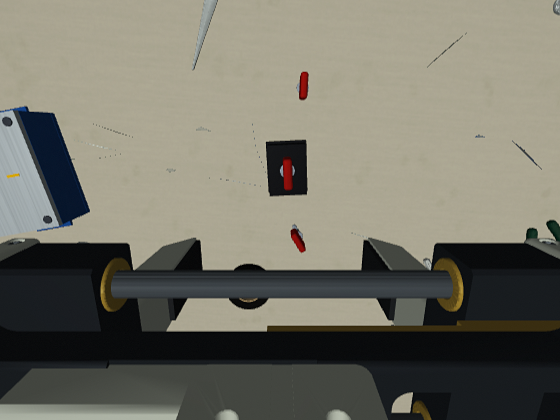

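```bash
python3 - <<'E'
from h import *
z=np.load('w3.npz');P=proj(z);im=z['im'].astype(int);roi=np.zeros((420,560),bool);roi[130:205,255:320]=1
red=roi&(im[:,:,0]-im[:,:,1]>50)&(im[:,:,0]-im[:,:,2]>50);dk=roi&(im.sum(2)<120)|red
for m,h in((red,.0705),(dk,.0365)):
    v,u=np.nonzero(m);p=np.array([P(x,y,h)[:2] for x,y in zip(u,v)],np.float32);print(len(u),(u.min(),u.max(),v.min(),v.max()),cv2.minAreaRect(p))
o=cv2.resize(z['im'][125:210,240:335,::-1],None,fx=7,fy=7,interpolation=cv2.INTER_CUBIC);cv2.imwrite('pics/c3.png',o)
E
```

```text
268 (np.int64(283), np.int64(292), np.int64(158), np.int64(189)) ((0.5315119624137878, 0.26650315523147583), (0.03374252840876579, 0.00917199719697237), 7.113680362701416)
2029 (np.int64(266), np.int64(306), np.int64(140), np.int64(195)) ((0.5303106904029846, 0.26616787910461426), (0.06310693919658661, 0.04590260609984398), 6.644588470458984)
```

View pics/c3.png

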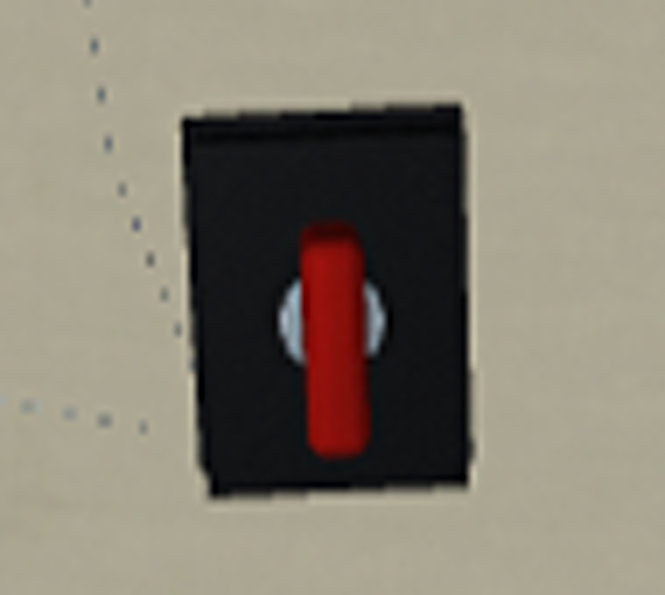

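The stud is at crop (336,348) in the rack, with wing and rack yawed about 2.3° CCW of the tool. Wing centre is about (0.532, 0.266), and the measured rack and wing sizes agree with those given. I'll descend and grip.

```bash
python3 -m crank '[0.021,0.007,0,0,1,0,0,0,-2.5,1,0,0,0.03,0,1,0,0,0.03,0,1,0,0,0.03,0,1,0,0,0.02,0,1,0,0,0.02,0,1,0,0,0.015,0,1,0,0,0.013,0,1,0,0,0,0,1,0,0,0,0,1]'; python3 -m crank '[0,0,0,0,0,0,0,0,0,0,0,0,0,0,0,0,0,0,0,0,0,0,0,0,0,0,0,0,0,0,0,0,0,0,0,0,0,0,0,0]'; python3 -c "
from h import *
s=monitor.sense();print(s['eef_pos'],s['joints'],s['grip_width'])"
```

```text
time: 7.25
eef_pos: [0.5321, 0.2676, 0.0433]
ee_rot: [0.0, -0.056, 0.998, 0.0]
force: [-1.3, -0.5, 0.0]
grip_width: 0.092
gripper_force: 0.0
time: 8.05
eef_pos: [0.5319, 0.2672, 0.0429]
ee_rot: [-0.0, -0.056, 0.998, 0.0]
force: [-0.0, 0.1, -0.6]
grip_width: 0.032
gripper_force: 0.0
[0.53187009 0.26722325 0.04291449] [ 0.21527793  0.83252476 -1.03712989  1.79067204  0.83654858  1.03096819
  0.5308089 ] 0.032048503053241965
```

```bash
python3 -m crank '[0,0,0,0,0,0,0,0,0,0,0,0,0,0,0,0,0,0,0,0,0,0,0,0,0,0,0,0,0,0]'
```

```text
time: 8.65
eef_pos: [0.5319, 0.2672, 0.0429]
ee_rot: [0.0, -0.056, 0.998, -0.0]
force: [0.3, 0.1, 0.3]
grip_width: 0.0006
gripper_force: 0.0
```

```bash
python3 - <<'E'
from h import *
grab("wrist","w4");grab("scene","s4");grab("top","t4")
a=np.load('w4.npz')['im'];b=np.load('s4.npz')['im'];t=np.load('t4.npz')['im']
a=cv2.resize(a[130:330,180:400],(400,364));b=cv2.resize(b[200:380,140:320],(400,400));t=cv2.resize(t[150:300,140:260],(320,400))
o=np.zeros((600,800,3),np.uint8);o[:364,:400]=a;o[:400,400:]=b
cv2.imwrite('pics/c4.png',o[:400,:,::-1])
E
```

```text
(no output)
```

View pics/c4.png

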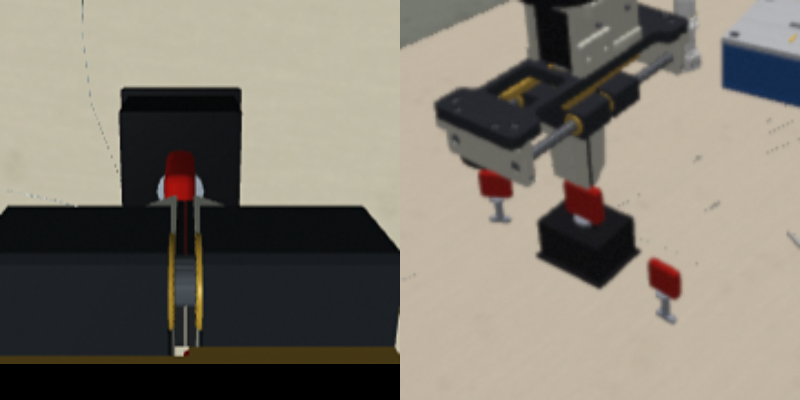

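The fingers closed just past the +x end of the wing, so the stud is untouched. I'll check the tip against the measured TCP using depth.

```bash
python3 - <<'E'
from h import *
def pts(f,sel):
    z=np.load(f+'.npz');r=R.from_quat(z['attitude'][[1,2,3,0]]);v,u=np.nonzero(sel(z['im'].astype(int)));d=z['d'][v,u];k=d>0;u,v,d=u[k],v[k],d[k]
    return u,v,z['origin']+r.apply(np.c_[(u-z['cx'])/z['fx']*d,-(v-z['cy'])/z['fy']*d,-d])
red=lambda i:(i[:,:,0]-i[:,:,1]>60)&(i[:,:,0]-i[:,:,2]>60)
for f,b in(('s4',(205,250,270,305)),('scene',(210,235,275,303)),('w3',(283,292,158,189)),('w4',(268,295,205,240)),('top',(188,200,215,235))):
    u,v,p=pts(f,red);m=(u>=b[0])&(u<=b[1])&(v>=b[2])&(v<=b[3]);p=p[m];print(f,m.sum(),np.percentile(p,[5,50,95],axis=0).round(4).tolist() if m.sum() else '')
z=np.load('w1.npz')
u,v,p=pts('w1',lambda i:np.ones(i.shape[:2],bool))
for a,b in((198,245),(198,262),(198,280),(160,290),(366,262),(190,300)):
    m=(u==a)&(v==b);print(a,b,p[m].round(4))
z=np.load('s4.npz');u,v,p=pts('s4',lambda i:np.ones(i.shape[:2],bool))
for a,b in((222,270),(225,277),(229,283),(215,270),(220,265)):
    m=(u==a)&(v==b);print(a,b,z['im'][b,a],p[m].round(4))
E
```

```text
s4 208 [[0.5184, 0.2647, 0.0459], [0.5288, 0.2706, 0.0589], [0.5452, 0.2729, 0.0709]]
scene 227 [[0.5186, 0.2648, 0.0468], [0.5299, 0.2704, 0.0612], [0.5455, 0.2728, 0.072]]
w3 261 [[0.5176, 0.2618, 0.0683], [0.5312, 0.2664, 0.0701], [0.5468, 0.2709, 0.0714]]
w4 251 [[0.5164, 0.2606, 0.0552], [0.5189, 0.2646, 0.0695], [0.5231, 0.2691, 0.0712]]
top 52 [[0.5178, 0.2588, 0.0651], [0.5319, 0.2626, 0.0693], [0.5437, 0.2676, 0.0731]]
198 245 [[ 0.5261 -0.0211  0.2905]]
198 262 [[ 0.5173 -0.0234  0.2929]]
198 280 [[ 0.5533 -0.0376  0.3693]]
160 290 [[ 0.5483 -0.0282  0.3705]]
366 262 [[ 0.5417 -0.1118  0.295 ]]
190 300 [[0.2874 0.0275 0.0005]]
222 270 [105 103  96] [[0.5226 0.2741 0.1067]]
225 277 [50 49 46] [[0.5252 0.2668 0.0873]]
229 283 [192 176 158] [[5.944e-01 1.989e-01 2.000e-04]]
215 270 [105 104  97] [[0.526  0.2856 0.1115]]
220 265 [103 102  96] [[0.5229 0.277  0.118 ]]
```

The wing position was right in every camera. The visible fingertips are about 35–40 mm higher than the reported TCP, so the jaws shut above the wing. I'll measure that offset.

```bash
python3 - <<'E'
from h import *
for f in('s4','t4','w4','w1','w2','w3'):
    z=np.load(f+'.npz');r=R.from_quat(z['attitude'][[1,2,3,0]]);v,u=np.nonzero(z['d']>0);d=z['d'][v,u];p=z['origin']+r.apply(np.c_[(u-z['cx'])/z['fx']*d,-(v-z['cy'])/z['fy']*d,-d])
    c,zz={'s4':((.532,.267),.043),'t4':((.532,.267),.043),'w4':((.532,.267),.043),'w1':((.5298,-.0701),.2555),'w2':((.5874,-.0558),.2557),'w3':((.5535,.2607),.201)}[f]
    q=z['im'][v,u].astype(int);m=(np.hypot(p[:,0]-c[0],p[:,1]-c[1])<.075)&(p[:,2]>zz+.0)&(p[:,2]<zz+.09)&(q[:,0]-q[:,2]<50)
    if f[1]=='4':m&=p[:,2]>.074
    pp=p[m];print(f,m.sum(), np.sort(pp[:,2]-zz)[[0,5,20,60]].round(4) if m.sum()>60 else '')
    lo=pp[pp[:,2]<np.sort(pp[:,2])[5]+.01] if m.sum()>60 else pp
    print(lo[:,:].mean(0)-[*c,zz],lo.min(0)-[*c,zz],lo.max(0)-[*c,zz])
E
```

```text
s4 469 [0.0333 0.0343 0.0387 0.0453]
[-0.00787615 -0.00050012  0.03917639] [-0.00953391 -0.0144929   0.03330038] [-0.00579334  0.01157189  0.04426772]
t4 0 <stdin>:9: RuntimeWarning: Mean of empty slice.
  ret = um.true_divide(
Traceback (most recent call last):
ValueError: zero-size array to reduction operation minimum which has no identity
```

From the scene view, the real fingertips sit about 33 mm above the reported TCP, while x and y agree. I'll open halfway, descend 28 mm and close.

```bash
python3 -m crank '[0,0,0,0,0.4,0,0,0,0,0.4,0,0,0,0,0.4,0,0,0,0,0.4,0,0,0,0,0.4,0,0,0,0,0.4]'; python3 -m crank '[0,0,0.01,0,0.4,0,0,0.008,0,0.4,0,0,0.006,0,0.4,0,0,0.004,0,0.4,0,0,0,0,0.4,0,0,0,0,0.4]'; python3 -m crank '[0,0,0,0,0,0,0,0,0,0,0,0,0,0,0,0,0,0,0,0,0,0,0,0,0,0,0,0,0,0,0,0,0,0,0]'
```

```text
time: 9.4
eef_pos: [0.5319, 0.2672, 0.0429]
ee_rot: [0.0, -0.056, 0.998, -0.0]
force: [0.3, 1.0, -0.1]
grip_width: 0.0366
gripper_force: 0.0
time: 10.0
eef_pos: [0.5318, 0.2674, 0.0149]
ee_rot: [-0.0, -0.056, 0.998, 0.0]
force: [-0.3, 0.2, 0.0]
grip_width: 0.0368
gripper_force: 0.0
time: 10.7
eef_pos: [0.5321, 0.2665, 0.015]
ee_rot: [0.0, -0.056, 0.998, -0.001]
force: [-0.3, -3.8, 1.3]
grip_width: 0.0098
gripper_force: 30.0
```

Gripped: 9.8 mm width at 30 N. I'll lift it. The body's swing near the bottle looks tight, so I'll check the bottle and gripper-body geometry from the stored depth.

```bash
python3 -m crank '[0,0,-0.005,0,0,0,0,-0.01,0,0,0,0,-0.015,0,0,0,0,-0.03,0,0,0,0,-0.03,0,0,0,0,-0.03,0,0,0,0,-0.015,0,0,0,0,0,0,0]'
python3 - <<'E'
from h import *
def cloud(f):
    z=np.load(f+'.npz');r=R.from_quat(z['attitude'][[1,2,3,0]]);v,u=np.nonzero(z['d']>0);d=z['d'][v,u]
    return u,v,z['origin']+r.apply(np.c_[(u-z['cx'])/z['fx']*d,-(v-z['cy'])/z['fy']*d,-d])
for f in('scene','w1','w2','top'):
    u,v,p=cloud(f)
    m=(abs(p[:,0]-.573)<.035)&(abs(p[:,1]+.187)<.035);q=p[m]
    for a,b in((.06,.09),(.09,.105),(.105,.12),(.12,.14)):
        k=q[(q[:,2]>a)&(q[:,2]<b)]
        if len(k)>3:print(f,a,b,len(k),k[:,:2].min(0).round(4),k[:,:2].max(0).round(4))
    m=(abs(p[:,0]-.664)<.03)&(abs(p[:,1]+.007)<.03)&(p[:,2]>.03);k=p[m]
    if len(k):print(f,'hex',k.min(0).round(4),k.max(0).round(4))
u,v,p=cloud('s4');q=p-[.532,.267,.043]
for a in np.arange(.03,.2,.01):
    k=q[(abs(q[:,0])<.12)&(abs(q[:,1])<.14)&(q[:,2]>a)&(q[:,2]<a+.01)]
    if len(k)>2:print(round(a,3),len(k),k[:,:2].min(0).round(3),k[:,:2].max(0).round(3))
E
```

```text
time: 11.5
eef_pos: [0.5332, 0.269, 0.153]
ee_rot: [0.002, -0.057, 0.998, 0.001]
force: [-0.5, -0.5, -0.9]
grip_width: 0.0099
gripper_force: 30.0
scene 0.06 0.09 208 [ 0.5619 -0.2102] [ 0.6023 -0.1735]
scene 0.09 0.105 68 [ 0.5721 -0.205 ] [ 0.5959 -0.1838]
scene 0.105 0.12 24 [ 0.5787 -0.2011] [ 0.5906 -0.1879]
scene 0.12 0.14 14 [ 0.5833 -0.1969] [ 0.5881 -0.1924]
scene hex [ 0.6583 -0.0151  0.0301] [0.683  0.0094 0.0845]
w1 0.06 0.09 611 [ 0.56   -0.2096] [ 0.6013 -0.1765]
w1 0.09 0.105 313 [ 0.5687 -0.2082] [ 0.5936 -0.1848]
w1 0.105 0.12 67 [ 0.5766 -0.1979] [ 0.5866 -0.1916]
w1 0.12 0.14 45 [ 0.5796 -0.198 ] [ 0.5846 -0.1941]
w1 hex [ 0.6562 -0.0188  0.0487] [0.6813 0.0073 0.0847]
w2 0.06 0.09 638 [ 0.5601 -0.2154] [ 0.6011 -0.1762]
w2 0.09 0.105 327 [ 0.5698 -0.2087] [ 0.5939 -0.1843]
w2 0.105 0.12 71 [ 0.5769 -0.1996] [ 0.5866 -0.191 ]
w2 0.12 0.14 47 [ 0.5799 -0.1982] [ 0.585  -0.1934]
w2 hex [ 0.6568 -0.0183  0.0304] [0.6817 0.0089 0.0843]
top 0.06 0.09 171 [ 0.5596 -0.2189] [ 0.5996 -0.1792]
top 0.09 0.105 70 [ 0.568  -0.2104] [ 0.5912 -0.188 ]
top 0.105 0.12 21 [ 0.5723 -0.2091] [ 0.5903 -0.1934]
top 0.12 0.14 8 [ 0.578  -0.2001] [ 0.5828 -0.1974]
top hex [ 0.6563 -0.0197  0.0492] [0.6801 0.0067 0.0867]
0.03 28 [-0.009 -0.009] [-0.006  0.009]
0.04 84 [-0.012 -0.015] [0.011 0.02 ]
0.05 114 [-0.011 -0.015] [0.01  0.021]
0.06 119 [-0.011 -0.018] [0.011 0.022]
0.07 97 [-0.012 -0.018] [0.008 0.021]
0.08 28 [-0.012  0.01 ] [0.011 0.021]
0.09 79 [-0.043 -0.087] [0.028 0.091]
0.1 462 [-0.044 -0.087] [0.029 0.092]
0.11 664 [-0.045 -0.087] [0.026 0.092]
0.12 672 [-0.046 -0.095] [0.029 0.098]
0.13 1312 [-0.046 -0.095] [0.03  0.099]
0.14 834 [-0.045 -0.095] [0.029 0.099]
0.15 281 [-0.026 -0.051] [0.022 0.021]
0.16 320 [-0.026 -0.051] [0.021 0.022]
0.17 255 [-0.023 -0.051] [0.023 0.021]
0.18 126 [-0.035 -0.047] [0.022 0.02 ]
0.19 320 [-0.037 -0.051] [0.019 0.039]
```

The body clears the bottle and the hex fitting: it starts about 92 mm above the reported TCP, and both are lower or farther than its sweep. Next I'll carry the stud over the slot.

```bash
python3 -m crank '[0.0007,-0.015,0,0,0,0.0007,-0.028,0,0,0,0.0007,-0.03,0,0,0,0.0007,-0.03,0,0,0,0.0007,-0.03,0,0,0,0.0007,-0.03,0,0,0,0.0007,-0.03,0,0,0,0.0007,-0.03,0,0,0,0.0007,-0.03,0,0,0,0.0007,-0.03,0,0,0,0.0007,-0.028,0,0,0,0.0007,-0.021,0,0,0,0,0,0,-4,0,0,0,0,-4,0,0,0,0,0,0,0,0,0,0,0,0,0,0,0,0]'
python3 - <<'E'
from h import *
s=monitor.sense();print(s['eef_pos'],s['ee_rot'],s['joints'],s['force'])
grab("wrist","w5");grab("scene","s5")
a=np.load('w5.npz')['im'];b=np.load('s5.npz')['im']
a=cv2.resize(a[100:300,180:400],(440,400));b=cv2.resize(b[150:260,270:370],(360,396),interpolation=cv2.INTER_CUBIC)
o=np.zeros((400,800,3),np.uint8);o[:,:440]=a;o[:396,440:]=b
cv2.imwrite('pics/c5.png',o[:,:,::-1])
E
```

```text
time: 13.2
eef_pos: [0.5606, -0.0633, 0.1495]
ee_rot: [-0.0, -0.125, 0.992, 0.0]
force: [0.1, -0.4, 0.3]
grip_width: 0.0099
gripper_force: 30.0
[ 0.56058279 -0.0632919   0.14947311] [-2.69478198e-04 -1.25426230e-01  9.92102899e-01  1.60156352e-04] [ 0.94238873  0.71915671 -1.24875182  1.79877644  0.73842696  1.18876443
  1.2837779 ] [ 0.08952979 -0.41868906  0.30713445]
```

View pics/c5.png

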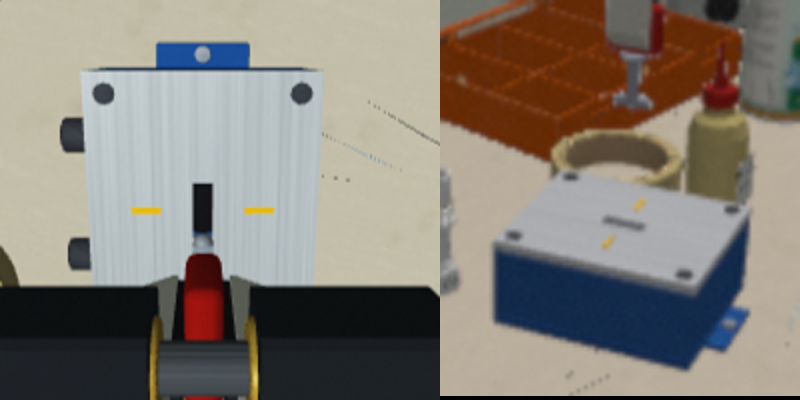

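The wrist crop shows the stud held upright over the slot, with the wing (204,300) in line with the slot (202,208); the foot is just visible at (203,240). I'll compute the stud's offset in the tool frame.

```bash
python3 - <<'E'
from h import *
z=np.load('w5.npz');slot(z,int(180+202/2),int(100+208/2))
T=np.array([.5606,-.0633,.1495]);ex=np.array([np.cos(np.radians(194.4)),np.sin(np.radians(194.4)),0]);ey=np.array([ex[1],-ex[0],0])
for f in('w5','s5'):
    z=np.load(f+'.npz');r=R.from_quat(z['attitude'][[1,2,3,0]]);im=z['im'].astype(int)
    v,u=np.nonzero((z['d']>0)&(im[:,:,0]-im[:,:,1]>60)&(im[:,:,0]-im[:,:,2]>60));d=z['d'][v,u];p=z['origin']+r.apply(np.c_[(u-z['cx'])/z['fx']*d,-(v-z['cy'])/z['fy']*d,-d])-T
    m=(np.hypot(p[:,0],p[:,1])<.04)&(abs(p[:,2]-.04)<.06);p=p[m];t=np.c_[p@ex,p@ey,p[:,2]];print(f,len(t),np.percentile(t,[1,10,50,90,99],axis=0).round(4).tolist())
    v,u=np.nonzero(z['d']>0);d=z['d'][v,u];p=z['origin']+r.apply(np.c_[(u-z['cx'])/z['fx']*d,-(v-z['cy'])/z['fy']*d,-d])-T
    m=(np.hypot(p[:,0],p[:,1])<.03)&(p[:,2]>-.02)&(p[:,2]<-.0045);p=p[m];t=np.c_[p@ex,p@ey,p[:,2]]
    if len(t):print('foot',len(t),t.min(0).round(4),t.max(0).round(4))
for a in (.5625,-.0621),:
    e=np.array([*a,0])-T*[1,1,0];print('to slot: tx,ty',e@ex,e@ey)
E
```

```text
slot [ 0.56145739 -0.0622438   0.06      ] marks mid [ 0.56273427 -0.06215037  0.06      ] sep 0.053173444093103046 yaw 165.558791215399
w5 690 [[-0.0161, -0.0036, 0.0298], [-0.0136, -0.003, 0.0482], [0.01, 0.0004, 0.0548], [0.0156, 0.0047, 0.0558], [0.0162, 0.0058, 0.0564]]
foot 34 [ 0.0053 -0.0019 -0.0089] [ 0.011   0.0043 -0.0045]
s5 28 [[0.008, -0.0003, 0.0323], [0.0092, 0.002, 0.0349], [0.0112, 0.004, 0.0432], [0.0131, 0.0065, 0.056], [0.0135, 0.007, 0.0568]]
foot 18 [-0.0138  0.0001 -0.0088] [ 0.0082  0.0051 -0.0045]
to slot: tx,ty -0.002138735870742236 0.0006897890077411225
```

```bash
python3 -m crank '[-0.002,0,0,0,0,0,0,0.02,0,0,0,0,0.02,0,0,0,0,0.02,0,0,0,0,0.01,0,0,0,0,0,0,0,0,0,0,0,0]'; python3 -m crank '[0,0,0.003,0,0,0,0,0.003,0,0,0,0,0.003,0,0,0,0,0.003,0,0,0,0,0,0,0]'
```

```text
time: 14.0
eef_pos: [0.5628, -0.0627, 0.0798]
ee_rot: [-0.0, -0.126, 0.992, 0.0]
force: [1.5, -0.2, -0.0]
grip_width: 0.0095
gripper_force: 30.0
time: 14.5
eef_pos: [0.5625, -0.0633, 0.0676]
ee_rot: [-0.0, -0.126, 0.992, -0.0]
force: [0.0, -0.6, -0.8]
grip_width: 0.0099
gripper_force: 30.0
```

It is entering the slot freely, so I'll keep going down and feel for the spring.

```bash
python3 -m crank '[0,0,0.003,0,0,0,0,0.003,0,0,0,0,0.003,0,0,0,0,0,0,0]'; python3 -m crank '[0,0,0.002,0,0,0,0,0.002,0,0,0,0,0,0,0]';  python3 -m crank '[0,0,0.002,0,0,0,0,0,0,0]';
```

```text
time: 14.9
eef_pos: [0.5629, -0.0631, 0.0588]
ee_rot: [0.0, -0.126, 0.992, -0.0]
force: [-0.3, -0.5, 2.1]
grip_width: 0.0101
gripper_force: 30.0
time: 15.2
eef_pos: [0.5629, -0.0631, 0.0549]
ee_rot: [0.0, -0.126, 0.992, -0.0]
force: [-0.7, 0.2, 2.8]
grip_width: 0.0101
gripper_force: 30.0
time: 15.4
eef_pos: [0.5629, -0.0631, 0.0529]
ee_rot: [0.0, -0.126, 0.992, -0.0]
force: [-0.3, -0.3, 4.9]
grip_width: 0.0097
gripper_force: 30.0
```

```bash
python3 -m crank '[0,0,0.002,0,0,0,0,0.002,0,0,0,0,0,0,0]'; python3 -m crank '[0,0,0.002,0,0,0,0,0,0,0]';  python3 -m crank '[0,0,0.001,0,0,0,0,0,0,0]'; python3 -c "
from h import *
print(monitor.sense()['moment'])"
```

```text
time: 15.7
eef_pos: [0.5629, -0.0631, 0.049]
ee_rot: [0.0, -0.126, 0.992, -0.0]
force: [-0.1, -0.3, 5.7]
grip_width: 0.0097
gripper_force: 30.0
time: 15.9
eef_pos: [0.5629, -0.0631, 0.0471]
ee_rot: [0.0, -0.126, 0.992, -0.0]
force: [-0.8, -0.0, 6.4]
grip_width: 0.0101
gripper_force: 30.0
time: 16.1
eef_pos: [0.563, -0.0631, 0.0462]
ee_rot: [0.0, -0.126, 0.992, -0.0]
force: [-1.4, -1.7, 5.9]
grip_width: 0.0097
gripper_force: 30.0
[-0.061434    0.33664784  0.00420071]
```

```bash
for i in 1 2 3; do python3 -m crank '[0,0,0.001,0,0,0,0,0,0,0]' | grep -E 'eef|force: \['; done
```

```text
eef_pos: [0.563, -0.0632, 0.0453]
force: [-0.9, 0.3, 7.2]
eef_pos: [0.563, -0.0632, 0.0443]
force: [-1.0, -0.1, 6.9]
eef_pos: [0.563, -0.0631, 0.0434]
force: [-1.2, -1.3, 7.5]
```

```bash
python3 -m crank '[0,0,0.001,0,0,0,0,0,0,0]' | grep -E 'eef|force: \['; python3 -m crank '[0,0,0.0007,0,0,0,0,0,0,0]' | grep -E 'eef|force: \['; python3 -m crank '[0,0,0.0005,0,0,0,0,0,0,0]' | grep -E 'eef|force: \['
```

```text
eef_pos: [0.5631, -0.0632, 0.043]
force: [-2.8, -0.7, 11.6]
eef_pos: [0.5633, -0.0631, 0.0429]
force: [-4.2, -0.4, 16.9]
eef_pos: [0.5634, -0.0632, 0.0428]
force: [-5.2, -0.8, 19.2]
```

That was too much. It went solid in the first of those three steps and my next two pushed to 19 N. I'm backing off to about 10 N right away.

```bash
python3 -m crank '[0,0,-0.0011,0,0,0,0,0,0,0]' | grep -E 'eef|force: \['
```

```text
eef_pos: [0.5632, -0.0632, 0.043]
force: [-3.6, -1.1, 11.8]
```

```bash
python3 -m crank '[0,0,-0.0003,0,0,0,0,0,4,0,0,0,0,4,0,0,0,0,0,0]'; python3 -c "
from h import *
s=monitor.sense();print(s['moment'],s['joints'])"
```

```text
time: 17.9
eef_pos: [0.564, -0.0629, 0.0432]
ee_rot: [0.001, -0.055, 0.998, -0.0]
force: [-0.4, 0.2, 7.3]
grip_width: 0.01
gripper_force: 30.0
[0.04023261 0.00353776 0.06687414] [ 0.84220371  0.81972571 -1.0848335   1.86266813  0.86277044  1.01818704
  1.06381168]
```

```bash
python3 -m crank '[0,0,0.0003,4,0,0,0,0,4,0,0,0,0,4,0,0,0,0,0,0]'|grep -E 'eef|rot|force: \['; python3 -c "
from h import *
s=monitor.sense();print(s['moment'])"
```

```text
eef_pos: [0.5645, -0.0627, 0.0431]
ee_rot: [0.002, 0.049, 0.999, 0.0]
force: [0.3, 0.6, 8.7]
[ 0.10752566 -0.15612044 -0.02228329]
```

```bash
python3 -m crank '[0,0,0.0001,6,0,0,0,0,6,0,0,0,0,6,0,0,0,0,6,0,0,0,0,0,0]'|grep -E 'eef|rot|force: \['; python3 -c "
from h import *
s=monitor.sense();print(s['moment'])"
```

```text
eef_pos: [0.5647, -0.0627, 0.0431]
ee_rot: [0.002, 0.256, 0.967, 0.0]
force: [0.3, -0.7, 8.0]
[ 0.14477969 -0.23948847  0.02869565]
```

```bash
python3 -m crank '[0,0,0.0001,6,0,0,0,0,6,0,0,0,0,6,0,0,0,0,6,0,0,0,0,0,0]'|grep -E 'eef|rot|force: \['; python3 -m crank '[0,0,0,5,0,0,0,0,5,0,0,0,0,5,0,0,0,0,0,0]'|grep -E 'eef|rot|force: \[';python3 -c "
from h import *
s=monitor.sense();print(s['moment'])"
```

```text
eef_pos: [0.5649, -0.0628, 0.0431]
ee_rot: [0.002, 0.452, 0.892, 0.001]
force: [0.5, 0.4, 8.2]
eef_pos: [0.5646, -0.0628, 0.043]
ee_rot: [0.002, 0.564, 0.826, 0.001]
force: [0.6, 1.1, 9.8]
[ 0.00273736 -0.03353113 -0.04022519]
```

```bash
python3 -m crank '[0,0,0,3.5,0,0,0,0,3.5,0,0,0,0,0,0]'|grep -E 'eef|rot|force: \['; python3 -c "
from h import *
s=monitor.sense();print(s['moment'],s['force'])"; python3 -m crank '[0,0,0,1,0,0,0,0,0,0]'|grep -E 'eef|rot|force: \['; python3 -c "
from h import *
s=monitor.sense();print(s['moment'],s['joints'])"
```

```text
eef_pos: [0.564, -0.0626, 0.043]
ee_rot: [0.001, 0.613, 0.79, 0.001]
force: [-1.2, 0.9, 11.5]
[0.1015528  0.37360224 0.11883304] [-1.22174896  0.92961035 11.46028445]
eef_pos: [0.564, -0.0626, 0.043]
ee_rot: [0.001, 0.619, 0.785, 0.001]
force: [-2.5, 0.5, 11.4]
[0.08334356 0.49483143 0.0262282 ] [ 0.66135013  0.66060889 -0.79008387  1.86791599  0.60783766  0.86900641
 -0.19755902]
```

Turned about 90°. I'll ease up while still gripping and feel for the notch.

```bash
python3 -m crank '[0,0,-0.001,0,0,0,0,-0.002,0,0,0,0,-0.002,0,0,0,0,-0.002,0,0,0,0,0,0,0]'|grep -E 'eef|rot|force: \['; python3 -m crank '[0,0,-0.002,0,0,0,0,-0.002,0,0,0,0,0,0,0]'|grep -E 'eef|rot|force: \['
```

```text
eef_pos: [0.5638, -0.0627, 0.0494]
ee_rot: [0.001, 0.619, 0.785, 0.001]
force: [0.4, 0.9, 6.2]
eef_pos: [0.5636, -0.0628, 0.0531]
ee_rot: [0.001, 0.619, 0.785, 0.001]
force: [1.8, 0.5, 4.0]
```

```bash
python3 -m crank '[0,0,-0.002,0,0,0,0,-0.0015,0,0,0,0,0,0,0]'|grep -E 'eef|rot|force: \['; python3 -m crank '[0,0,0,0,0.1,0,0,0,0,0.2,0,0,0,0,0.4,0,0,0,0,0.4,0,0,0,0,0.4,0,0,0,0,0.4,0,0,0,0,0.4]'; python3 -m crank '[0,0,-0.01,0,0.4,0,0,-0.02,0,0.4,0,0,-0.03,0,0.4,0,0,-0.04,0,0.4,-0.03,0,0,0,0.4,-0.03,0,0,0,0.4,0,0,0,0,0.4]'
python3 - <<'E'
from h import *
grab("wrist","w6");grab("scene","s6")
a=np.load('w6.npz')['im'];b=np.load('s6.npz')['im']
a=cv2.resize(a[60:260,170:390],(440,400));b=cv2.resize(b[150:260,270:370],(360,396),interpolation=cv2.INTER_CUBIC)
o=np.zeros((400,800,3),np.uint8);o[:,:440]=a;o[:396,440:]=b
cv2.imwrite('pics/c6.png',o[:,:,::-1])
z=np.load('s6.npz');r=R.from_quat(z['attitude'][[1,2,3,0]]);im=z['im'].astype(int)
for f in('w6','s6'):
    z=np.load(f+'.npz');r=R.from_quat(z['attitude'][[1,2,3,0]]);im=z['im'].astype(int)
    v,u=np.nonzero((z['d']>0)&(im[:,:,0]-im[:,:,1]>60)&(im[:,:,0]-im[:,:,2]>60));d=z['d'][v,u];p=z['origin']+r.apply(np.c_[(u-z['cx'])/z['fx']*d,-(v-z['cy'])/z['fy']*d,-d])
    p=p[np.hypot(p[:,0]-.5625,p[:,1]+.062)<.03];t=p[p[:,2]>np.percentile(p[:,2],98)-.004]
    print(f,len(p),p.min(0),p.max(0),cv2.minAreaRect(t[:,:2].astype(np.float32)))
E
```

```text
eef_pos: [0.5628, -0.0631, 0.0562]
ee_rot: [0.0, 0.619, 0.785, 0.0]
force: [2.4, 1.8, 3.7]
time: 22.0
eef_pos: [0.5627, -0.0632, 0.0561]
ee_rot: [-0.0, 0.619, 0.785, -0.0]
force: [0.3, 0.5, -1.2]
grip_width: 0.0364
gripper_force: 0.0
time: 22.7
eef_pos: [0.5775, -0.1275, 0.1569]
ee_rot: [0.001, 0.622, 0.783, -0.001]
force: [-0.1, -0.4, -0.4]
grip_width: 0.0371
gripper_force: 0.0
w6 528 [ 0.55486487 -0.07870201  0.10939742] [ 0.57020758 -0.0464333   0.11488836] ((0.5624628067016602, -0.06278790533542633), (0.008967353962361813, 0.03227522596716881), 13.418513298034668)
s6 85 [ 0.5565811  -0.07789848  0.08770308] [ 0.56948549 -0.0443564   0.11461308] ((0.5644236207008362, -0.06100773066282272), (0.007251771166920662, 0.03444229066371918), 14.862348556518555)
```

View pics/c6.png

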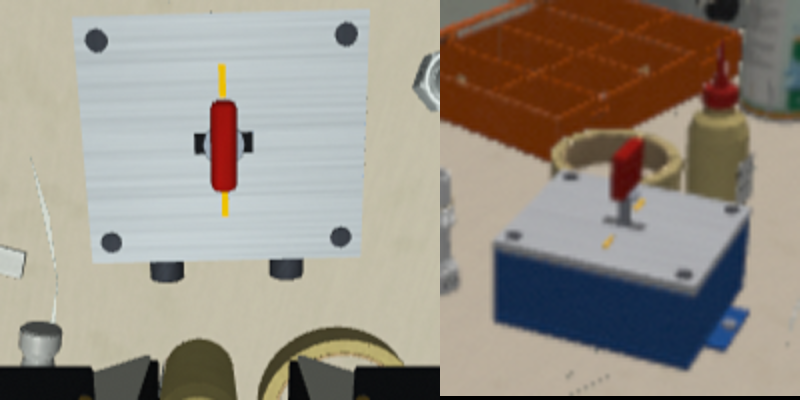

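The wing at crop (224,146) lies along the yellow marks, across the slot. Its top is at about 0.113–0.115 m, and 0.113 m is the locked height. The bottle and hex fitting still stand where they were, so I'm handing in.

```bash
python3 -c "
from h import *
print(manip.sign_off())"
```

```text
the job is handed in; nothing more can be done
None
```

The stud is in the box, turned a quarter turn clockwise and locked with the gripper clear, and I handed the job in at about 23 s, but while feeling for the solid stop I briefly pressed the box with up to about 19 N (limit about 12 N) before backing off.

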